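# Spin the banding wheel and stop it at the pointer

## Task

Check that the bowl on the decorator's banding wheel runs true: with a fingertip, flick the stud on the wheel's rim so that the wheel spins freely anticlockwise (seen from above), and let the stud run past the steel pointer at least once untouched. Then brake the wheel with a fingertip so that it stops with the stud in line with the pointer, not nudging it round after it has come to rest, and take the hand away. Grasp nothing, and leave the bowl on the wheel and the things around it where they are.

Things in the scene. Friction and masses are not known exactly. Their poses are not given: they have to be found in the camera images.
- stand: the fixed banding-wheel stand: grey cast foot 176 mm in diameter with a column; it cannot move in a run. Origin: centre of its underside on the bench, on the wheel's axis; z up. Its x axis points from the pointer towards the wheel's axis (the pointer lies on its -x side)
- wheel: the round white-painted metal wheel disc, 200 mm in diameter, 12 mm thick, its top face 100 mm above the bench; it turns with the spindle about the vertical axis through the stand's origin. Origin: on the axis at the disc's underside; the stud lies on its own -x axis. About 1.5 kg, 0.0075 kg m2; a fingertip pressed on its top face or edge with a few newtons stops it within about 0.1 s
- spindle (a joint): turn of the wheel in rad, growing anticlockwise from above, counting whole turns; 0, 2 pi, 4 pi .. where the stud is in line with the pointer. Starts between -3.6 and -1.4: the stud first passes the pointer at 0 and may be stopped at 2 pi or a later whole turn. The spin decays by about 0.1 of itself a second plus 0.04 rad/s2: a flick to 2 rad/s runs some 2.3 turns in all. No stop, no spring
- stud (a point): centre of the top of the dark steel stud that stands on the wheel near its rim: 12 mm in diameter, 20 mm high, its top 120 mm above the bench, 85 mm from the axis. It clears the pointer's tip by 18 mm
- pointer (a point): tip of the fixed steel pointer, a level cone 28 mm long, up to 14 mm thick, aimed at the wheel's axis; the tip is 109 mm from the axis (9 mm outside the wheel's edge), 103 mm above the bench. A steel post 12 mm in diameter, 137 mm from the axis, carries it
- stop_point (a point): where the stud is to stop: on the pointer's line, 85 mm from the axis (a point in the air 12 mm above the stud's top when it is there)
- work_bowl: the white bowl standing loose at the centre of the wheel and turning with it, 92 mm across its rim and 42 mm high, its rim 142 mm above the bench. Origin: centre of its underside, 100 mm above the bench. Not to be touched
- dish_a: bystander: white bowl 84 mm across and 40 mm high on the bench close beside the wheel. Origin: centre of its underside
- dish_b: bystander: white bowl 72 mm across and 34 mm high on the bench close beside the wheel. Origin: centre of its underside
- brush: bystander: brush 170 mm long lying on the bench behind the wheel, less than 30 mm high. Origin: under its middle
- jar: bystander: glass jar 56 mm across, 75 mm high, on the robot's left. Origin: centre of its underside
- vase: bystander: blue vase 92 mm across, 135 mm high, on the robot's right. Origin: centre of its underside
- spatula: bystander: spatula 190 mm long lying on the robot's right, less than 30 mm high. Origin: under its middle
- tin: bystander: plain steel tin 66 mm across, 50 mm high, on the robot's left. Origin: centre of its underside
There are look-alikes about, which are no part of the job. There is more than one size of the stand; the job needs the larger.

How it is judged:
By the outcome, as a careful person would: the job done as asked, in the order asked, and still so for the second after the job is handed in, with the robot touching nothing.
It also fails if it takes over 56 s, if anything falls off the work surface, if the arm or the gripper's body presses on something with over 40 N, if the wrist force passes 120 N, or if a joint passes its speed limit or range.

## Robot

A 7-joint arm with a two-finger parallel gripper is mounted at the origin on the work surface. World frame = base frame: x ahead of the robot, y to its left, z up, the work surface at z = 0. Lengths are in m, angles in degrees, forces in N, time in s.
With the tool pointing down it reaches from about 0.425 to 0.875 m from the base axis. Payload 4.7 kg.
Tool frame: the origin (TCP) lies at the very end of the fingers, on their centre line; the grasp point (between the pads) lies 19 mm behind it; z points along the fingers, y is the direction in which the jaws open and shut (so a half turn about z gives the same grasp; the last joint's range is limited). The gripper opens to 87 mm and grips with 3 to 60 N. Pads are 19 mm wide; open, the fingers measure 117 mm over their backs; the gripper's body (75 mm by 190 mm) begins 51 mm behind the grasp point.
Start: joints at [-73.791, 18.392, -4.016, 83.108, 1.295, 78.541, -3.26], TCP at [0.173, 0.627, 0.223] pointing down, gripper open.
Joint ranges: [-163.93, 163.93], [-17.29, 119.83], [-79.2, 71.16], [3.27, 140.29], [-89.18, 269.18], [5.43, 117.66], [-154.24, 154.24]. Speed limits (degrees/s): [147.25, 147.25, 180, 180, 180, 180, 180].

## Interface

Orientations are given as [roll, pitch, yaw] about the fixed x, y, z axes, in that order (R = Rz(yaw) Ry(pitch) Rx(roll)).
In Python, from cell import env gives the robot as it stands.
- The arm moves only by the tool servo_tool, never from a script. Its argument "increments" is a list that holds one entry, the list of rows, each a list of 7 numbers: the shift along the tool's x, y, z in m, then the turn, a rotation vector about the tool's x, y, z in degrees, then the opening, from -1 (shut) to 1 (fully open). In form: [[[dx, dy, dz, rx, ry, rz, fingers], ...]]. A call has 1 to 20 rows; each row is the pose to reach, as a shift and turn from the pose commanded when the call began, along the tool's axes at that moment; what a row does not reach only later rows make up. A row lasts 1/10 s, in which the tool goes at most 50 mm and 8.59 degrees, less where a joint would pass 70% of its speed; a pose out of reach is approached as far as the arm can. A call with a gripper value outside its range is refused whole. The fingers move at their own pace and stop on an object; "squeeze" is the grip in N (left out, the last holds). Time passes only in rows, so rows that repeat a pose let the fingers close. It gives the time, the measured TCP pose, the force and the opening at its end, in the units of the state.
- env.get_obs(): the state, without advancing time (a new reading comes with each control period).
- env.read_camera(name): name is "scene" or "top" or "wrist"; returns a dict with "frame" (420x560x3 uint8, blue, green, red), "intrinsics" (3x3 intrinsics, pixels), "D" ([k1, k2, p1, p2, k3] as OpenCV has them; the pictures are not rectified), "rvec" (rotation vector, rad) and "tvec" (3), from world to camera coordinates, as OpenCV has them. Camera axes: x right, y down, z forward; pixel columns grow to the right and rows downward; lengths in m; the calibration is good to about 2 mm. A picture is of the moment at which its call begins. There is no depth.
- env.sign_off(): hands the job in, once; it reports no verdict.
The state is a dict: "time_s": time; "qpos": joint angles; "joint_velocities": joint speeds; "effort": joint torques, N m; "tool_pos": TCP position; "tool_rot": TCP orientation; "force": force on the tool from outside, world axes, zero at the start; "wrist_torque": the same for the moment, N m; "grip_width": finger opening in m.
Only numpy, scipy, OpenCV 4.12 (cv2) and the standard library are available. Lean on these libraries where they do the work, as an engineer would, in place of code of your own. Each camera call takes 0.05 s, during which the arm holds its last target.

## Working session

There is one attempt and no reset: what is moved stays moved. The work goes in short steps, Python scripts to look and compute and a tool call to move; the robot and the scene stay as the last step left them, time stands still between calls to the robot, and variables do not carry over. Pictures are saved under pics/ and viewed, and the job is handed in when it is done.

Besides the shell and the picture viewer there is one more tool, called after "Emit:" as name([rows], argument=value, ...), one row to a line, values as JSON. servo_tool: Moves the arm, as the interface text tells. Its arguments: {"type":"object","properties":{"increments":{"type":"array","items":{"type":"array","items":{"type":"array","items":{"type":"number"}}}},"squeeze":{"type":"number"}},"required":["increments"]}

```bash
ls; mkdir -p pics
cat > h.py <<'E'
import numpy as np, cv2
from cell import env
def snap(n,f):
    d=env.read_camera(n); cv2.imwrite('pics/'+f,d['frame']); np.savez('pics/'+f[:-4]+'.npz',**{k:np.array(d[k]) for k in d}); return d
def ray(d,uv):
    uv=np.array(uv,float).reshape(-1,1,2)
    n=cv2.undistortPoints(uv,np.array(d['intrinsics']),np.array(d['D'])).reshape(-1,2)
    R=cv2.Rodrigues(np.array(d['rvec'],float))[0]; t=np.array(d['tvec'],float).reshape(3)
    dirs=np.c_[n,np.ones(len(n))]@R
    return -R.T@t,dirs
def onz(d,uv,z):
    c,r=ray(d,uv); return c+r*((z-c[2])/r[:,2])[:,None]
def proj(d,P):
    return cv2.projectPoints(np.array(P,float).reshape(-1,3),np.array(d['rvec'],float),np.array(d['tvec'],float),np.array(d['intrinsics']),np.array(d['D']))[0].reshape(-1,2)
E
python3 - <<'E'
from h import *
for n in ['scene','top','wrist']:
    d=snap(n,n+'0.png'); print(n,ray(d,[[280,210]]))
o=env.get_obs(); print(o)
E
```

```text
pics
scene (array([ 1.15395407, -0.93324268,  0.9576991 ]), array([[-0.43899401,  0.6695818 , -0.59922512]]))
top (array([0.40714683, 0.00441777, 1.521595  ]), array([[ 8.79431904e-02,  1.35949236e-04, -9.96143189e-01]]))
wrist (array([0.10774779, 0.64449255, 0.38405842]), array([[ 0.24873178, -0.07124529, -0.96601077]]))
{'time_s': 0.15, 'qpos': array([-73.79059168,  18.42949967,  -4.01577815,  83.15983229,
         1.29431364,  78.54082139,  -3.26113408]), 'joint_velocities': array([ 0.1042442 , -0.14577431, -0.029424  , -0.22664619,  0.09997253,
       -0.04761622,  0.06736377]), 'effort': array([-3.03352344e-04, -4.91792321e+01, -4.04824913e-01, -3.12876534e+01,
       -6.40266761e-02,  4.05270222e-02,  9.72088628e-05]), 'tool_pos': array([0.17255421, 0.62623539, 0.22170193]), 'tool_rot': array([-1.79915028e+02,  4.36400548e-03,  1.64598973e+02]), 'force': array([-0.6218747 ,  0.0719229 ,  0.41528985]), 'wrist_torque': array([-0.0354765 ,  0.03116331,  0.02582393]), 'grip_width': 0.08677689549447125}
```

View pics/scene0.png

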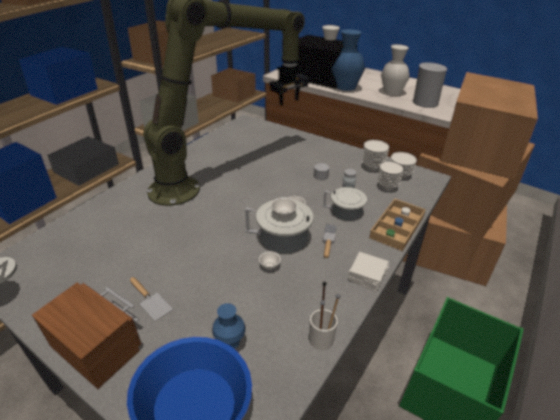

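View pics/top0.png

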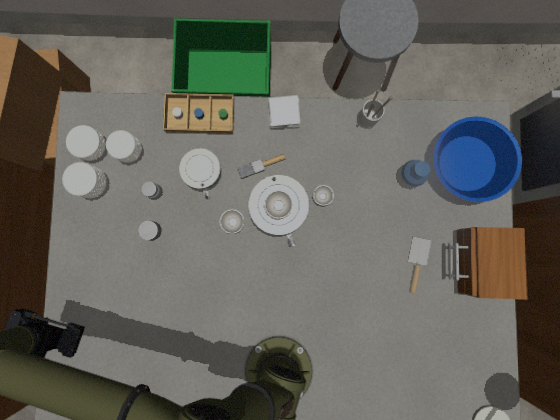

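View pics/wrist0.png

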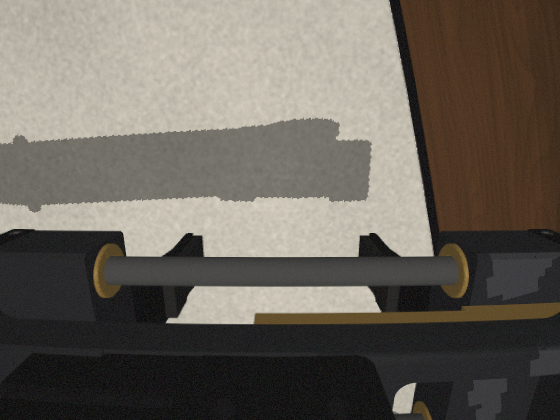

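The top view shows two candidates. The large wheel with a bowl is at (278,205), with its pointer at (291,240). The small wheel is at (200,170), with its pointer at (206,195). I'll check the choice in a close crop.

Run:
```python
from h import *
d=dict(np.load('pics/top0.npz')); f=d['frame']
cv2.imwrite('pics/crop0.png',cv2.resize(f[140:260,160:340],None,fx=4.4,fy=4.4,interpolation=cv2.INTER_CUBIC))
s=dict(np.load('pics/scene0.npz'))['frame']
cv2.imwrite('pics/crop1.png',cv2.resize(s[170:280,230:380],None,fx=5,fy=5,interpolation=cv2.INTER_CUBIC))
```

```text
(no output)
```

View pics/crop0.png

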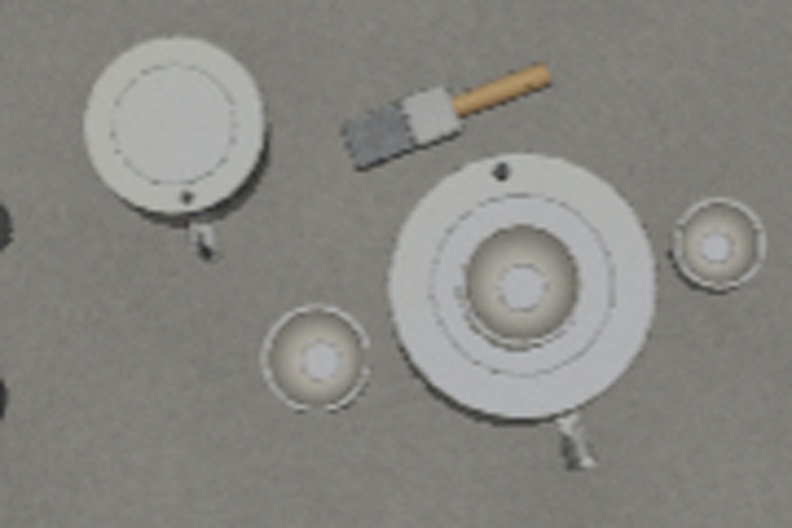

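View pics/crop1.png

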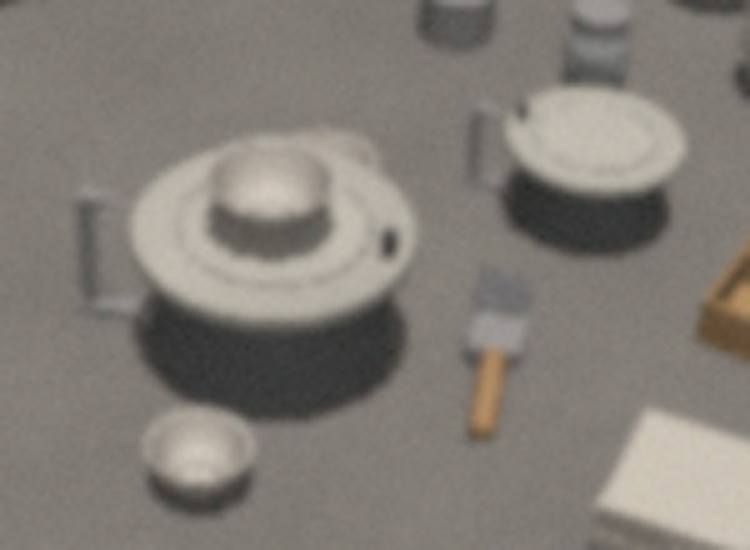

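The large wheel carries the bowl, with the stud at about (274,179) in the top view and the pointer at about (290,237). Next I'll measure it.

Run:
```python
from h import *
d=dict(np.load('pics/top0.npz')); f=d['frame'].astype(int)
b,g,r=f[...,0],f[...,1],f[...,2]
gray=f.mean(2)
m=((gray>135)).astype(np.uint8)
n,l,st,ce=cv2.connectedComponentsWithStats(m)
k=l[205,253]; print(st[k],gray[205,253],gray[205,240])
mm=(l==k).astype(np.uint8); c=max(cv2.findContours(mm,0,cv2.CHAIN_APPROX_NONE)[0],key=cv2.contourArea).reshape(-1,2)
P=onz(d,c+0.0,0.1)[:,:2]
# robust circle fit
sel=np.ones(len(P),bool)
for _ in range(6):
    A=np.c_[2*P[sel],np.ones(sel.sum())]; x=np.linalg.lstsq(A,(P[sel]**2).sum(1),rcond=None)[0]
    R=np.sqrt(x[2]+x[0]**2+x[1]**2); e=np.linalg.norm(P-x[:2],axis=1)-R; sel=abs(e)<0.004
C=x[:2]; print('axis',C,'R',R,sel.sum(),len(P))
# stud: dark px within
yy,xx=np.mgrid[165:250,240:315]
for lo,hi,z,nm in [(0.06,0.096,0.11,'stud')]:
    Q=onz(d,np.c_[xx.ravel(),yy.ravel()],0.12)[:,:2]
    rr=np.linalg.norm(Q-C,axis=1); gv=gray[165:250,240:315].ravel()
    s=(rr>lo+.01)&(rr<hi+.005)&(gv<110); w=(140-gv[s])
    S=(Q[s]*w[:,None]).sum(0)/w.sum(); print(s.sum(),S,np.linalg.norm(S-C),np.degrees(np.arctan2(*(S-C)[::-1])), proj(d,[[*S,.12]]))
# pointer: bright blobs
print(onz(d,[[289,234.5],[293,246]],0.103))
for i in range(230,250): print(i,gray[i,280:300].astype(int))
```

```text
[ 248  174   61   61 2337] 174.33333333333334 124.66666666666667
axis [0.5519187  0.01064459] R 0.09845773098077357 171 171
20 [0.57265405 0.0286096 ] 0.027435309857516615 40.90550855357596 [[272.88271552 197.01160068]]
[[ 0.4529767  -0.02643185  0.103     ]
 [ 0.41599756 -0.04015338  0.103     ]]
230 [178 179 176 175 176 177 175 174 177 176 177 176 175 165 136 107 122 121
 120 122]
231 [175 174 176 177 175 176 176 178 176 175 174 170 152 106 105 121 125 125
 124 124]
232 [176 176 175 173 176 178 175 174 171 172 155 106 101 118 121 123 123 125
 123 127]
233 [175 176 176 175 173 171 168 152 112  93 116 123 118 119 122 122 123 123
 124 122]
234 [169 165 157 147 130  95  86 106 106 140 160 140 123 120 123 124 125 122
 123 125]
235 [ 67  73  74  79  77  77 130 167 168 168 159 136 119 120 122 126 123 123
 125 124]
236 [ 76  78 104 124 120 126 120 146 167 162 137 123 125 123 122 123 123 126
 125 125]
237 [121 124 120 120 119 121 124 146 166 157 134 140 138 122 122 121 119 122
 122 122]
238 [123 121 124 121 118 124 121 113 137 157 143 144 131 124 120 119 118 121
 120 121]
239 [121 121 121 1
[... 238 characters left out ...]
122]
242 [124 125 123 126 123 125 121 104  76  89 106 132 144 127 113 122 121 125
 123 121]
243 [127 120 121 127 122 121 120 105  79  91 103 126 147 136 113 112 124 124
 121 124]
244 [123 122 120 123 121 121 123 123 106  87  89  99 147 170 149 113 121 123
 119 122]
245 [122 119 120 120 120 118 118 117 104  75  80 109 153 166 156 135 122 122
 119 120]
246 [120 119 121 122 120 116 122 121 103  80  90  93 107 125 128 123 121 121
 119 121]
247 [124 121 119 121 123 121 119 121 123 118 117 121 120 120 121 118 119 119
 122 123]
248 [123 122 121 121 123 123 122 119 119 119 121 119 121 121 124 122 124 123
 124 123]
249 [121 121 121 120 121 120 119 119 119 121 118 119 120 119 124 125 123 123
 123 128]
```

```bash
cat >> h.py <<'E'
from scipy.spatial.transform import Rotation as Ro
def Rt(rpy): return Ro.from_euler('xyz',rpy,degrees=True).as_matrix()
def incr(p,rpy,o=None,cp=None,cr=None):
    o=o or env.get_obs(); p0=np.array(o['tool_pos'] if cp is None else cp); R0=Rt(o['tool_rot'] if cr is None else cr)
    return R0.T@(np.array(p)-p0), Ro.from_matrix(R0.T@Rt(rpy)).as_rotvec(degrees=True)
E
python3 - <<'E'
from h import *
d=dict(np.load('pics/wrist0.npz')); print(d['intrinsics'],d['D'])
o=env.get_obs(); R0=Rt(o['tool_rot']);p0=o['tool_pos']
Rc=cv2.Rodrigues(d['rvec'])[0]; tc=d['tvec'].reshape(3)
# tool->cam
X=Rc@R0; tX=Rc@p0+tc
def at(p,rpy):
    R=X@Rt(rpy).T; t=tX-R@np.array(p); return dict(rvec=cv2.Rodrigues(R)[0],tvec=t,intrinsics=d['intrinsics'],D=d['D'])
C=[.552,.0106]
th=np.radians(np.arange(0,360,45))
W=np.c_[C[0]+.14*np.cos(th),C[1]+.14*np.sin(th),0*th+.1]
for y in(-.1,-.06,0): print(y,proj(at([.55,y,.38],[180,0,90]),W).round().astype(int).tolist())
print(incr([.55,-.08,.38],[180,0,90]))
t=dict(np.load('pics/top0.npz')); gray=t['frame'].astype(int).mean(2)
print(gray[174:186,266:282].astype(int))
E
```

```text
[[311.1732491    0.         280.66472716]
 [  0.         311.1732491  206.65376482]
 [  0.           0.           1.        ]] [-0.06374876  0.          0.          0.          0.        ]
-0.1 [[384, 95], [358, 17], [282, -18], [206, 16], [179, 95], [212, 167], [282, 196], [351, 168]]
-0.06 [[382, 125], [357, 49], [282, 15], [207, 49], [181, 125], [214, 195], [282, 222], [350, 195]]
0 [[379, 168], [355, 96], [282, 63], [209, 96], [184, 168], [216, 234], [282, 259], [347, 234]]
(array([-0.55146134, -0.58086944, -0.15739479]), array([-6.97739816e-02,  5.90460999e-02,  7.45989556e+01]))
[[125 125 125 122 119 123 124 125 127 128 129 131 135 125 120 130]
 [128 128 126 124 127 123 135 155 162 169 174 174 174 173 173 169]
 [134 133 139 151 163 174 172 169 169 173 174 174 174 172 175 174]
 [158 173 176 175 174 174 155 106  89 145 173 175 173 171 174 173]
 [175 176 173 173 175 164 123  81  81 122 160 175 174 174 174 171]
 [176 175 175 174 174 150  89  79  79 117 161 172 173 174 173 173]
 [174 173 175 173 175 175 145  66  64 138 173 174 174 175 175 172]
 [174 176 173 173 174 176 174 162 159 175 172 174 174 174 173 173]
 [174 174 176 173 174 174 175 174 175 176 174 174 177 174 173 173]
 [174 174 172 173 174 174 175 174 173 172 172 172 171 170 172 172]
 [173 175 173 175 176 172 171 171 162 144 137 133 133 135 151 163]
 [175 174 173 172 164 142 142 153 165 177 176 176 176 177 176 175]]
```

Emit:
servo_tool([
  [[-0.546,-0.561,-0.078,0,0,74.6,-1],[-0.546,-0.561,-0.078,0,0,74.6,-1],[-0.546,-0.561,-0.078,0,0,74.6,-1],[-0.546,-0.561,-0.078,0,0,74.6,-1],[-0.546,-0.561,-0.078,0,0,74.6,-1],[-0.546,-0.561,-0.078,0,0,74.6,-1],[-0.546,-0.561,-0.078,0,0,74.6,-1],[-0.546,-0.561,-0.078,0,0,74.6,-1],[-0.546,-0.561,-0.078,0,0,74.6,-1],[-0.546,-0.561,-0.078,0,0,74.6,-1],[-0.546,-0.561,-0.078,0,0,74.6,-1],[-0.546,-0.561,-0.078,0,0,74.6,-1],[-0.546,-0.561,-0.078,0,0,74.6,-1],[-0.546,-0.561,-0.078,0,0,74.6,-1],[-0.546,-0.561,-0.078,0,0,74.6,-1],[-0.546,-0.561,-0.078,0,0,74.6,-1],[-0.546,-0.561,-0.078,0,0,74.6,-1],[-0.546,-0.561,-0.078,0,0,74.6,-1],[-0.546,-0.561,-0.078,0,0,74.6,-1],[-0.546,-0.561,-0.078,0,0,74.6,-1]],
], squeeze=5)

```text
time_s: 2.15
tool_pos: [0.5497, -0.0573, 0.3003]
tool_rot: [-180.0, -0.1, 90.2]
force: [0.0, -0.4, -0.4]
grip_width: 0.0005
```

Run:
```python
from h import *
o=env.get_obs(); print(o['time_s'],o['tool_pos'],o['tool_rot'],o['grip_width'],o['joint_velocities'].round(2),o['qpos'].round(1))
snap('wrist','wrist1.png');snap('top','top1.png')
```

```text
2.15 [ 0.54969595 -0.05731332  0.30033109] [-1.79974058e+02 -5.74514022e-02  9.01701171e+01] 0.0005413866889282733 [-0.1  -0.18  0.19 -0.12  0.09  0.06  0.05] [-35.    5.2  41.4  91.4  -3.5  84.8   6.7]
```

View pics/wrist1.png

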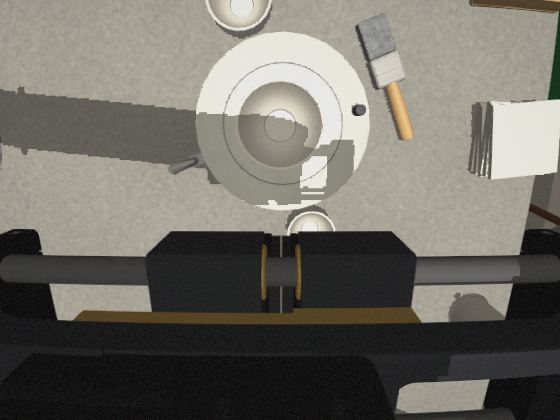

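View pics/top1.png

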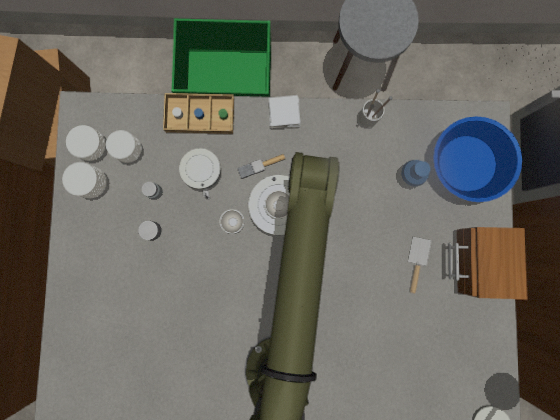

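Run:
```python
from h import *
d=dict(np.load('pics/wrist1.npz')); f=d['frame']
cv2.imwrite('pics/crop2.png',cv2.resize(f[20:220,150:390],None,fx=3.3,fy=3,interpolation=cv2.INTER_CUBIC)[:600,:800])
b=f[20:220,150:390]
gray=f.astype(int).mean(2)
print(gray[148:176,164:212:1].astype(int).tolist().__len__())
np.set_printoptions(linewidth=250)
print(gray[148:178:1,164:212].astype(int))
print(gray[98:120,350:372].astype(int))
```

```text
28
[[ 94  94  96 ... 136 138 137]
 [ 96  97  95 ... 137 138 139]
 [ 94  94  94 ... 138 138 137]
 ...
 [164 162 161 ...  92  94  92]
 [163 157 156 ...  93  94  93]
 [160 157 153 ...  94  93  91]]
[[229 228 227 227 228 229 229 228 229 227 228 228 229 227 228 228 215 157 157 165 168 168]
 [228 228 228 228 229 228 227 227 227 229 228 228 228 228 227 228 222 166 155 160 164 163]
 [229 227 228 228 228 229 228 228 228 228 227 228 229 228 229 228 226 180 154 157 159 162]
 [229 228 230 228 228 228 229 228 227 228 228 226 229 228 228 228 227 194 153 154 159 160]
 [228 228 228 228 228 228 228 228 229 229 228 228 228 228 227 228 227 214 161 155 159 160]
 [229 229 229 228 228 201 177 179 218 228 229 228 228 228 228 228 228 224 149 154 161 161]
 [228 227 228 227 228 182 136 115 147 157 161 163 166 184 224 228 227 225 171 158 162 167]
 [228 201 164 166 156 121  88  78  75  86  97  97  94 112 166 223 228 227 194 163 166 170]
 [229 191 132 117  76  53  53  86  97  98 103 102 100  96 100 182 225 228 215 166 166 168]
 [229 192 115  74  45  41  72  99 106 106 103 100  98  99  97 139 222 228 182 143 163 
[... 397 characters left out ...]
4  93 107 104 104 102 101 101  98 162 222 227 225 189 163 160]
 [229 229 177  37  38  39  47  82 101 104 106 103 101  99 135 212 228 230 225 170 162 165]
 [229 229 187  66  37  41  37  42  74  73  83  97  85 119 208 226 228 228 225 170 162 165]
 [229 228 229 213 144  67  37  40  40  75 120 136 202 224 228 229 229 228 225 170 165 164]
 [228 229 228 228 227 227 228 227 227 224 224 224 227 229 229 229 228 229 225 171 163 166]
 [228 228 228 227 228 228 228 227 228 227 227 227 228 228 228 228 228 228 226 177 164 166]
 [229 227 229 229 229 227 227 226 227 226 226 227 227 227 229 228 229 228 225 197 168 162]
 [229 229 229 229 227 228 227 226 227 227 226 228 228 228 228 228 227 228 226 199 167 163]]
```

View pics/crop2.png

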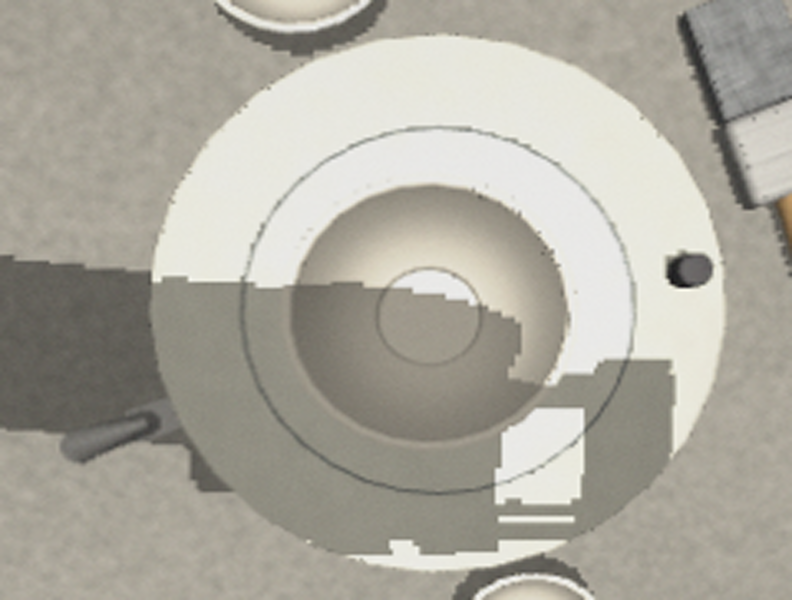

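Run:
```python
from h import *
d=dict(np.load('pics/wrist1.npz')); f=d['frame']
e=np.array([[151,300],[724,310],[437,35],[430,571],[260,120],[620,110],[230,497],[700,400],[310,540],[670,450],[180,205],[698,210],[330,65],[560,65],[560,545]])/[3.3,3]+[150,20]
P=onz(d,e,.1)[:,:2]
A=np.c_[2*P,np.ones(len(P))]; x=np.linalg.lstsq(A,(P**2).sum(1),rcond=None)[0]
C=x[:2]; R=np.sqrt(x[2]+C@C); print(C,R,(np.linalg.norm(P-C,axis=1)-R).round(4))
S=onz(d,[[360.3,109.3]],.12)[0,:2]; v=S-C; print('stud',S,np.linalg.norm(v),np.degrees(np.arctan2(v[1],v[0])))
for c in ([155,420],[165,418],[120,433],[75,447],[80,460],[68,440]):
    q=onz(d,[np.array(c)/[3.3,3]+[150,20]],.103)[0,:2]; v=q-C; print(c,q,np.linalg.norm(v),np.degrees(np.arctan2(v[1],v[0])))
cv2.imwrite('pics/crop3.png',cv2.resize(f[140:190,155:225],None,fx=11,fy=11,interpolation=cv2.INTER_NEAREST))
for a in (196,198,200,202):
  for r in(.109,.137): print(a,r,proj(d,[[C[0]+r*np.cos(np.radians(a)),C[1]+r*np.sin(np.radians(a)),.103]]).round(1))
```

```text
[0.55181938 0.01091029] 0.0975349891728658 [ 0.0012  0.0014  0.0032  0.     -0.0046 -0.0009  0.0028 -0.0006 -0.0011
 -0.0015 -0.001  -0.0006 -0.0003  0.0017  0.0001]
stud [0.63438263 0.03018664] 0.08478365182340115 13.141652921263452
[155, 420] [ 0.45309221 -0.02596151] 0.10538777551046183 -159.5207680155425
[165, 418] [ 0.45666942 -0.02519915] 0.10177134816403682 -159.21823248509762
[120, 433] [ 0.44036176 -0.03095324] 0.11906030673729513 -159.4138008035525
[75, 447] [ 0.42387557 -0.0363648 ] 0.13639850540243376 -159.72078926616751
[80, 460] [ 0.42528405 -0.04145799] 0.13694388447982353 -157.51715191209558
[68, 440] [ 0.42157289 -0.03363089] 0.13765197530826612 -161.12054119588763
196 0.109 [[191.4 154.1]]
196 0.137 [[168.9 160.8]]
198 0.109 [[192.6 157.2]]
198 0.137 [[170.4 164.8]]
200 0.109 [[193.8 160.4]]
200 0.137 [[172.  168.6]]
202 0.109 [[195.2 163.4]]
202 0.137 [[173.8 172.4]]
```

View pics/crop3.png

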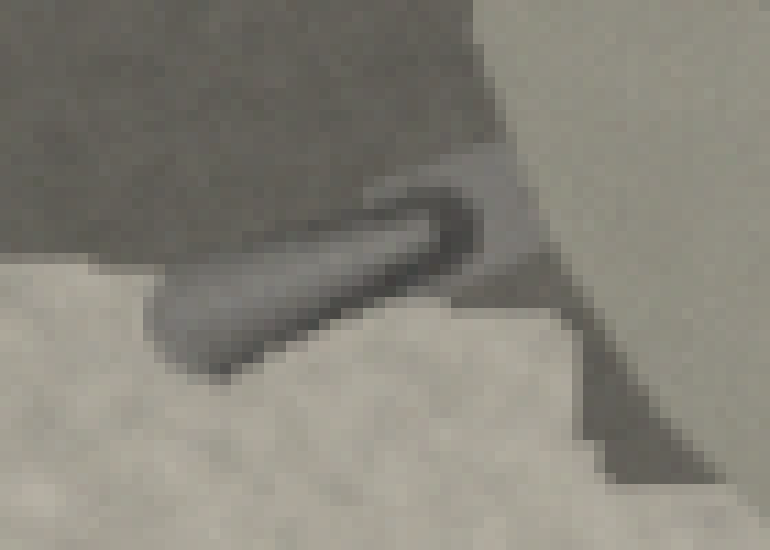

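Run:
```python
from h import *
d=dict(np.load('pics/wrist1.npz')); C=np.array([.552,.0108])
for a in (198,200,202):
  u=np.array([np.cos(np.radians(a)),np.sin(np.radians(a))])
  for r,z in((.137,0),(.137,.103),(.137,.11),(.109,.103),(.098,.1)): print(a,r,z,proj(d,[[*(C+r*u),z]]).round(1), (np.array(proj(d,[[*(C+r*u),z]])[0]-[155,140])*11).round())
t=dict(np.load('pics/top0.npz'))['frame']
cv2.imwrite('pics/crop4.png',cv2.resize(t[222:254,270:310],None,fx=18,fy=18,interpolation=cv2.INTER_CUBIC))
```

```text
198 0.137 0 [[194.3 156.8]] [432. 185.]
198 0.137 0.103 [[170.6 164.9]] [171. 274.]
198 0.137 0.11 [[168.5 165.6]] [148. 281.]
198 0.109 0.103 [[192.7 157.3]] [415. 191.]
198 0.098 0.1 [[202.2 154.1]] [519. 155.]
200 0.137 0 [[195.5 159.8]] [446. 218.]
200 0.137 0.103 [[172.2 168.7]] [189. 316.]
200 0.137 0.11 [[170.1 169.5]] [166. 325.]
200 0.109 0.103 [[194.  160.5]] [429. 225.]
200 0.098 0.1 [[203.3 156.9]] [531. 186.]
202 0.137 0 [[196.8 162.8]] [460. 251.]
202 0.137 0.103 [[173.9 172.5]] [208. 358.]
202 0.137 0.11 [[171.9 173.4]] [186. 367.]
202 0.109 0.103 [[195.3 163.5]] [444. 259.]
202 0.098 0.1 [[204.5 159.7]] [544. 217.]
```

View pics/crop4.png

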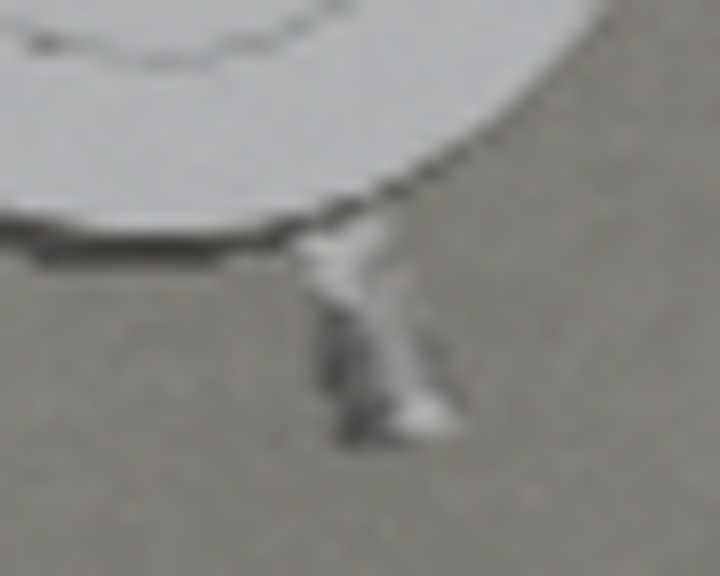

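The pointer lies at 200° about the axis (0.552, 0.011), and the stud is at 13°, so the spindle is at about -3.26 rad, which is within the stated range. I'll place the shut finger behind the stud.

Emit:
servo_tool([
  [[0.062,0.084,0.05,0,0,0,-1],[0.062,0.084,0.1,0,0,0,-1],[0.062,0.084,0.14,0,0,0,-1],[0.062,0.084,0.16,0,0,0,-1],[0.062,0.084,0.165,0,0,0,-1],[0.062,0.084,0.165,0,0,0,-1],[0.062,0.084,0.165,0,0,0,-1],[0.062,0.084,0.165,0,0,0,-1]],
])

```text
time_s: 3.05
tool_pos: [0.6356, 0.0021, 0.139]
tool_rot: [179.7, -0.1, 89.9]
force: [-0.1, -0.9, 0.1]
grip_width: 0.0003
```

Run:
```python
from h import *
o=env.get_obs(); print(o['time_s'],o['tool_pos'],o['tool_rot'],o['force'],o['qpos'].round(1))
d=snap('wrist','wrist2.png');snap('top','top2.png')
for p in ([.6344,.0302,.12],[.634,.0046+.0095,.107]): print(proj(d,[p]))
```

```text
3.05 [0.63562371 0.00207686 0.13896966] [ 1.79707590e+02 -5.41059070e-02  8.99488774e+01] [-0.1241813  -0.88590905  0.05050333] [-32.9  22.4  38.4  92.9 -14.7  69.5   8.5]
[[277.89206871 195.64151307]]
[[277.4015825  215.63150697]]
```

View pics/wrist2.png

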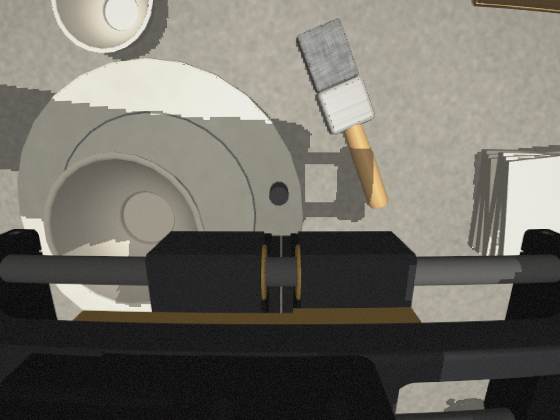

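The stud top is at (279,193), within about 1 mm of where I predicted it. I'll lower behind it.

Emit:
servo_tool([
  [[0.002,-0.001,0.016,0,0,0,-1],[0.002,-0.001,0.031,0,0,0,-1],[0.002,-0.001,0.031,0,0,0,-1],[0.002,-0.001,0.031,0,0,0,-1]],
])

```text
time_s: 3.55
tool_pos: [0.6323, 0.0048, 0.1034]
tool_rot: [-179.9, 0.0, 90.0]
force: [-0.0, -0.0, -0.6]
grip_width: 0.0005
```

Emit:
servo_tool([
  [[0.005,0.002,-0.004,0,0,0,-1],[0.0095,0.002,-0.004,0,0,0,-1],[0.012,0.002,-0.004,0,0,0,-1],[0.016,0.001,-0.004,0,0,0,-1],[0.023,-0.001,-0.004,0,0,0,-1],[0.034,-0.005,-0.004,0,0,0,-1],[0.047,-0.012,-0.004,0,0,0,-1],[0.047,-0.012,-0.012,0,0,0,-1],[0.038,-0.01,-0.05,0,0,0,-1],[0.038,-0.01,-0.08,0,0,0,-1],[0.05,-0.03,-0.08,0,0,0,-1],[0.07,-0.065,-0.07,0,0,0,-1],[0.088,-0.102,-0.06,0,0,0,-1],[0.088,-0.102,-0.06,0,0,0,-1]],
])

```text
time_s: 4.95
tool_pos: [0.5252, 0.0965, 0.1627]
tool_rot: [-179.6, -0.2, 90.3]
force: [0.5, 0.3, 0.0]
grip_width: 0.0006
```

Run:
```python
from h import *
for i in range(1):
    o=env.get_obs(); print(o['time_s'],o['tool_pos'],o['tool_rot'],o['force'])
    snap('top','top3.png'); o=env.get_obs(); print(o['time_s']); snap('scene','scene3.png');  snap('wrist','wrist3.png'); print(env.get_obs()['time_s'])
a=[dict(np.load(f'pics/{n}3.npz'))['frame'][y:y+130,x:x+190] for n,x,y in(('top',180,140),('scene',210,150))]
cv2.imwrite('pics/c5.png',np.hstack([cv2.resize(i,None,fx=2,fy=2,interpolation=cv2.INTER_CUBIC) for i in a]))
```

```text
4.95 [0.52521256 0.09653221 0.16270407] [-179.61196703   -0.18343431   90.34201138] [0.54014076 0.29877579 0.03762401]
5.0
5.1
```

View pics/c5.png

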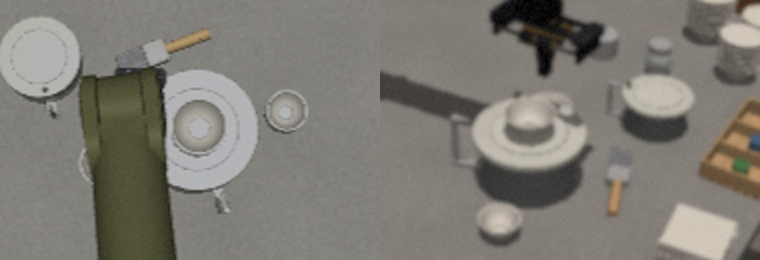

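View pics/wrist3.png

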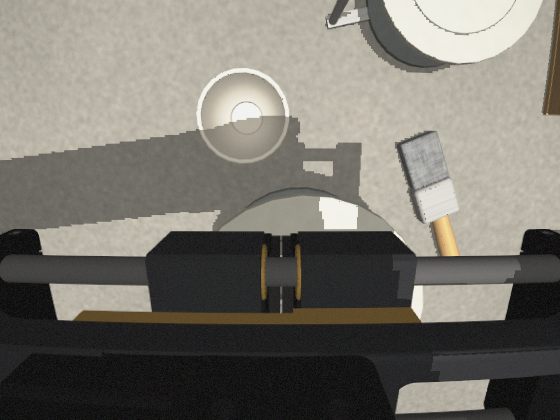

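The stud is now turning freely. It shows at about (279,198) in the scene view, with the hand clear. I'll track it.

```bash
cat >> h.py <<'E'
C=np.array([.552,.0108])
def ang(d,z=.115,th=105,ylim=.03):
    gray=d['frame'].astype(float).mean(2)
    c=proj(d,[[*C,.11]])[0].astype(int); x0,y0=c-45
    yy,xx=np.mgrid[y0:y0+90,x0:x0+90]
    Q=onz(d,np.c_[xx.ravel(),yy.ravel()],z)[:,:2]; v=Q-C; r=np.hypot(*v.T)
    g=gray[y0:y0+90,x0:x0+90].ravel()
    m=(r>.07)&(r<.096)&(g<th+30)&(Q[:,1]<ylim)
    im=m.reshape(90,90).astype(np.uint8); n,l,st,ce=cv2.connectedComponentsWithStats(im)
    best=None
    for k in range(1,n):
        s=(l.ravel()==k)
        if s.sum()<5 or s.sum()>40 or g[s].min()>th: continue
        w=175-g[s]; q=(Q[s]*w[:,None]).sum(0)/w.sum(); u=q-C
        best=(best or [])+[(round(float(np.degrees(np.arctan2(u[1],u[0]))%360),2),round(float(np.hypot(*u)),4),int(s.sum()))]
    return best
E
python3 - <<'E'
from h import *
print('init',ang(dict(np.load('pics/top0.npz'))))
s=dict(np.load('pics/scene3.npz'));q=onz(s,[[279,197.5]],.12)[0,:2]-C; print('scene',np.hypot(*q),np.degrees(np.arctan2(q[1],q[0])))
for i in range(24):
    t=env.get_obs()['time_s']; d=env.read_camera('top'); a=ang(d); print(round(t,2),a)
    cv2.imwrite(f'pics/t{int(round(t*100))}.png',d['frame'])
E
```

```text
init [(11.49, 0.0835, 10)]
scene 0.07684054995653615 137.0106600206663
5.1 None
5.15 None
5.2 None
5.25 [(168.78, 0.086, 8)]
5.3 [(174.14, 0.0862, 9)]
5.35 [(179.84, 0.0856, 12)]
5.4 [(185.42, 0.0857, 13)]
5.45 [(191.38, 0.0858, 12)]
5.5 [(197.73, 0.0855, 11)]
5.55 [(202.81, 0.0861, 10)]
5.6 [(208.3, 0.0857, 10)]
5.65 [(214.24, 0.0852, 11)]
5.7 [(219.32, 0.0856, 13)]
5.75 [(225.7, 0.0853, 12)]
5.8 [(231.13, 0.0856, 12)]
5.85 [(236.75, 0.0851, 11)]
5.9 [(241.82, 0.085, 13)]
5.95 [(247.49, 0.0846, 12)]
6.0 [(253.11, 0.0846, 11)]
6.05 [(258.52, 0.0849, 12)]
6.1 [(263.91, 0.0844, 12)]
6.15 [(269.36, 0.084, 13)]
6.2 [(275.09, 0.084, 12)]
6.25 [(280.17, 0.0845, 12)]
```

Run:
```python
from h import *
import json
D=[]
for i in range(14):
    o=env.get_obs(); t=o['time_s']; d=env.read_camera('top'); a=ang(d); print(round(t,2),a); 
    if a: D.append((t,a[0][0]))
print(o['tool_pos'],o['tool_rot'],o['joint_velocities'].round(2))
json.dump(D,open('trk.json','w'))
```

```text
6.3 [(285.27, 0.0833, 13)]
6.35 [(290.59, 0.0835, 13)]
6.4 [(296.25, 0.0836, 13)]
6.45 [(301.39, 0.0832, 14)]
6.5 [(306.47, 0.0832, 12)]
6.55 [(311.72, 0.0829, 15)]
6.6 [(317.0, 0.0828, 12)]
6.65 [(322.19, 0.0826, 15)]
6.7 [(327.34, 0.0833, 12)]
6.75 [(332.31, 0.0832, 13)]
6.8 [(337.41, 0.0829, 12)]
6.85 [(342.63, 0.0829, 13)]
6.9 [(347.64, 0.0823, 15)]
6.95 [(352.75, 0.083, 12)]
[0.53106603 0.09281331 0.16456222] [ 1.79997936e+02 -4.62298365e-03  8.99965640e+01] [-0.06 -0.01 -0.05 -0.07 -0.05  0.02  0.07]
```

```bash
cat > fit.py <<'E'
from h import *
import json
from scipy.optimize import least_squares
from scipy.integrate import solve_ivp
raw="""5.25 168.78
5.3 174.14
5.35 179.84
5.4 185.42
5.45 191.38
5.5 197.73
5.55 202.81
5.6 208.3
5.65 214.24
5.7 219.32
5.75 225.7
5.8 231.13
5.85 236.75
5.9 241.82
5.95 247.49
6 253.11
6.05 258.52
6.1 263.91
6.15 269.36
6.2 275.09
6.25 280.17"""
A=[tuple(map(float,l.split())) for l in raw.split('\n')]+[tuple(x) for x in json.load(open('trk.json'))]
A=np.array(A); T0=A[0,0]
def model(p,t,ratio=None):
    th0,w0,a,b=p; s=t-T0
    w=(w0+b/a)*np.exp(-a*s)-b/a
    th=th0+(w0+b/a)/a*(1-np.exp(-a*s))-b/a*s
    return th,w
def res(p): # p: th0,w0(rad/s),scale k, bias ecc
    th,w=model((p[0],p[1],.1*p[2],.04*p[2]),A[:,0])
    return np.degrees(th)+p[3]*np.sin(np.radians(A[:,1])) +p[4]*np.cos(np.radians(A[:,1]))-A[:,1]
for pri in (0.3,1):
    f=least_squares(lambda p:np.r_[res(p)/.3,(p[2]-1)/pri,p[3]/1.,p[4]/1.],[np.radians(168),1.95,1,0,0])
    p=f.x; print(p,res(p).std())
    t=np.arange(7,25,.05); th,w=model((p[0],p[1],.1*p[2],.04*p[2]),t); ok=w>0; th=np.degrees(th[ok]);t=t[ok];w=w[ok]
    for g in (360+105,360+135,360+165,560): 
        i=np.argmax(th>=g); print(g,t[i],w[i])
    print('max',th.max(),920)
E
python3 fit.py
```

```text
[2.94492481 2.03331461 0.74878348 0.08367742 0.33379787] 0.1983562978598011
465 8.149999999999995 1.5583595423766992
495 8.499999999999995 1.5077026798489155
525 8.849999999999994 1.458356157769671
560 9.299999999999992 1.3967815812373998
max 1153.2493810799413 920
[ 2.94615181  2.01147269  0.64309224 -0.37307253  0.28245983] 0.19552736887410344
465 8.149999999999995 1.601187762032243
495 8.449999999999996 1.5629493609331173
525 8.799999999999994 1.5192603738931494
560 9.199999999999992 1.4705195011958354
max 1260.5532699846235 920
```

Decay is lighter than stated, so the wheel will get to 4π more slowly. I'll let the stud run past once more, keep tracking it, and brake at 4π.

```bash
cat > trk2.py <<'E'
from h import *
import json,sys
end=float(sys.argv[1]); D=json.load(open('trk2.json')) if len(sys.argv)>2 else []
while env.get_obs()['time_s']<end-1e-6:
    o=env.get_obs(); t=o['time_s']; d=env.read_camera('top'); a=ang(d)
    if a and len(a)==1: D.append((t,a[0][0],a[0][1]))
json.dump(D,open('trk2.json','w'))
for x in D[::5]+D[-1:]: print(x)
E
python3 trk2.py 11.0
cat > fit2.py <<'E'
from h import *
import json
from scipy.optimize import least_squares
exec(open('fit.py').read().split('def model')[0].split('from scipy.integrate')[1].split('\n',1)[1])
B=np.array(json.load(open('trk2.json')))[:,:2]
off=[];prev=A[-1,1]
# unwrap: choose turn by the rough prediction
def model(p,t):
    th0,w0,a,b=p; s=t-T0
    return th0+(w0+b/a)/a*(1-np.exp(-a*s))-b/a*s,(w0+b/a)*np.exp(-a*s)-b/a
pr=np.degrees(model((2.945,2.02,.07,.028),B[:,0])[0])
B[:,1]+=360*np.round((pr-B[:,1])/360)
Z=np.r_[A,B]; an=np.radians(Z[:,1])
def res(p): return np.degrees(model(p[:4],Z[:,0])[0])+p[4]*np.sin(an)+p[5]*np.cos(an)-Z[:,1]
f=least_squares(lambda p:np.r_[res(p)/.3,(p[2]-.1)/.05,(p[3]-.04)/.02,p[4],p[5]],[2.945,2.02,.08,.03,0,0],x_scale=[1,1,.1,.1,1,1],loss='soft_l1')
p=f.x; r=res(p); print('p',p.round(4),'rms',r.std(),'last',r[-5:].round(2))
print('now',env.get_obs()['time_s'])
t=np.arange(T0,30,.01); th,w=model(p[:4],t); ok=w>0; th=np.degrees(th[ok]);t=t[ok];w=w[ok]
for g in (560,825,855,885,900,910,915,920): 
    if th.max()>g: i=np.argmax(th>=g); print(g,t[i].round(2),np.degrees(w[i]).round(1),'deg/s')
print('max',th.max())
E
python3 fit2.py
```

```text
(7.0, 357.41, 0.083)
(9.05, 172.68, 0.086)
(9.3, 191.44, 0.0858)
(9.55, 209.37, 0.086)
(9.8, 226.62, 0.0849)
(10.05, 242.78, 0.0847)
(10.3, 258.75, 0.0848)
(10.55, 275.08, 0.0839)
(10.8, 290.19, 0.0839)
(10.95, 299.34, 0.0839)
p [2.9368 2.0862 0.0976 0.0394 0.9993 0.2335] rms 0.22813486181772916 last [-0.03  0.09 -0.03 -0.2  -0.07]
now 11.0
560 9.42 71.8 deg/s
825 14.56 34.3 deg/s
855 15.5 29.3 deg/s
885 16.63 23.8 deg/s
900 17.3 20.8 deg/s
910 17.81 18.7 deg/s
915 18.08 17.6 deg/s
920 18.37 16.5 deg/s
max 961.3560292496326
```

The fit shows the stud reaching 4π (920°) at t≈18.4 s, at only about 16°/s. Before that, I'll cross-check the pointer angle in the top view using saved pictures.

Run:
```python
from h import *
d=dict(np.load('pics/top0.npz')); f=d['frame']; x0,y0=270,222
im=cv2.resize(f[222:254,270:310],None,fx=18,fy=18,interpolation=cv2.INTER_NEAREST)
for a,col in ((197,(0,0,255)),(200,(0,255,0)),(203,(255,0,0))):
  u=np.array([np.cos(np.radians(a)),np.sin(np.radians(a))])
  for r,z in((.137,.0),(.137,.108),(.137,.103),(.109,.103)):
    q=proj(d,[[*(C+r*u),z]])[0]; q2=((q-[x0,y0]+.5)*18).astype(int); cv2.circle(im,tuple(int(v) for v in q2),4,col,-1); 
    if a==200: print(r,z,q.round(1))
cv2.imwrite('pics/c6.png',im)
s=dict(np.load('pics/scene0.npz')); f=s['frame']; x0,y0=235,190
im=cv2.resize(f[190:245,235:300],None,fx=11,fy=11,interpolation=cv2.INTER_CUBIC)
for a,col in ((197,(0,0,255)),(200,(0,255,0)),(203,(255,0,0))):
  u=np.array([np.cos(np.radians(a)),np.sin(np.radians(a))])
  for r,z in((.137,.0),(.137,.103),(.109,.103)):
    q=proj(s,[[*(C+r*u),z]])[0]; q2=((q-[x0,y0]+.5)*11).astype(int); cv2.circle(im,tuple(int(v) for v in q2),3,col,-1)
cv2.imwrite('pics/c7.png',im)
```

```text
0.137 0.0 [290.9 244. ]
0.137 0.108 [291.8 243.7]
0.137 0.103 [291.8 243.7]
0.109 0.103 [289.  235.5]
```

View pics/c6.png

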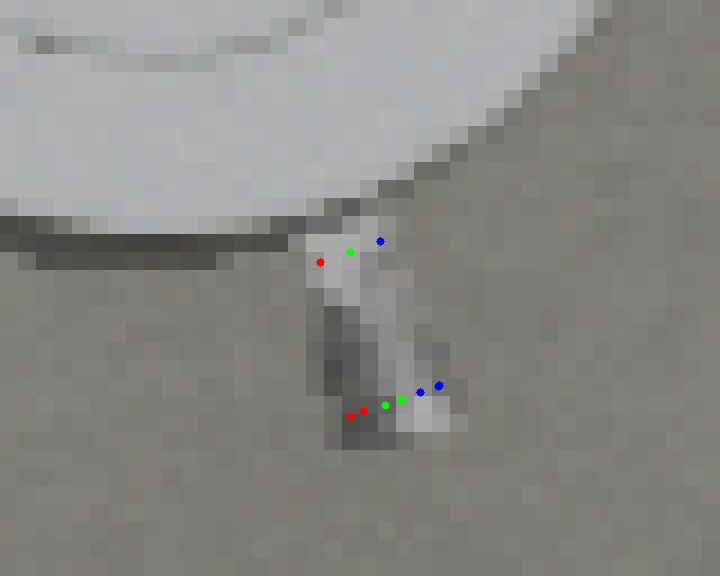

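View pics/c7.png

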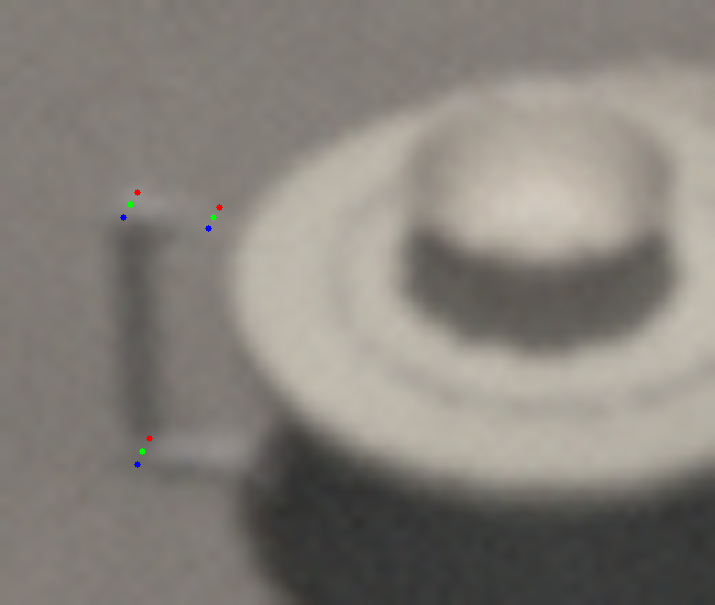

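The pointer fits 200° in all three views, so I'll keep tracking until the stud has passed the brake spot.

```bash
python3 trk2.py 15.5 x | tail -4; python3 fit2.py; python3 -c "
from h import *
o=env.get_obs();print(o['time_s'],o['tool_pos'],o['tool_rot'])"
```

```text
(11.8, 347.02, 0.083)
(12.05, 359.82, 0.0829)
(12.3, 11.77, 0.0834)
(12.3, 11.77, 0.0834)
p [2.9373 2.0847 0.0953 0.043  0.983  0.2526] rms 0.22041260911900637 last [-0.07  0.32 -0.08 -0.29  0.68]
now 15.5
560 9.42 71.8 deg/s
825 14.58 33.9 deg/s
855 15.54 28.7 deg/s
885 16.7 22.9 deg/s
900 17.41 19.8 deg/s
910 17.94 17.5 deg/s
915 18.24 16.3 deg/s
920 18.56 15.0 deg/s
max 953.4597516473102
15.5 [0.53110329 0.09282391 0.16459362] [ 1.79992519e+02 -3.20169415e-03  8.99985771e+01]
```

Emit:
servo_tool([
  [[0,0,0,0,0,0,-1],[0,0,0.015,0,0,0,-1],[0,0,0.035,0,0,0,-1],[0,0,0.048,0,0,0,-1],[0,0,0.055,0,0,0,-1],[0,0,0.057,0,0,0,-1],[0,0,0.058,0,0,0,-1]],
])

```text
time_s: 16.2
tool_pos: [0.5313, 0.0928, 0.1066]
tool_rot: [180.0, 0.0, 90.0]
force: [0.9, 0.5, 0.1]
grip_width: 0.0003
```

```bash
python3 trk2.py 17.3 x | tail -4; python3 fit2.py; python3 -c "
from h import *
o=env.get_obs();print(o['time_s'],o['tool_pos'],o['tool_rot'],o['force'])"
```

```text
[12.3, 11.77, 0.0834]
(16.9, 170.88, 0.0857)
(17.15, 176.35, 0.0859)
(17.25, 178.47, 0.0857)
p [2.9361 2.0868 0.0978 0.0395 0.9681 0.2112] rms 0.29049058809514017 last [ 0.06 -0.23  0.11  0.12  0.07]
now 17.3
560 9.42 71.8 deg/s
825 14.56 34.3 deg/s
855 15.51 29.2 deg/s
885 16.64 23.7 deg/s
900 17.32 20.7 deg/s
910 17.82 18.6 deg/s
915 18.1 17.5 deg/s
920 18.4 16.3 deg/s
max 960.811529754781
17.3 [0.53107326 0.09283363 0.1065667 ] [ 1.79997180e+02 -4.68230064e-03  9.00009513e+01] [ 0.57160439 -0.09776721 -1.09949448]
```

Emit:
servo_tool([
  [[0,0,0.001,0,0,0,-1],[0,0,0.002,0,0,0,-1],[0,0,0.003,0,0,0,-1],[0,0,0.004,0,0,0,-1],[0,0,0.0045,0,0,0,-1],[0,0,0.0045,0,0,0,-1],[0,0,0.0045,0,0,0,-1],[0,0,0.0045,0,0,0,-1]],
])

```text
time_s: 18.1
tool_pos: [0.5311, 0.0928, 0.1021]
tool_rot: [180.0, -0.0, 90.0]
force: [-0.3, 0.3, 0.0]
grip_width: 0.0006
```

```bash
python3 trk2.py 18.15 x | tail -1; python3 fit2.py|tail -5; python3 -c "
from h import *
o=env.get_obs();print(o['time_s'],o['tool_pos'],o['tool_rot'],o['force'])"
```

```text
(18.1, 194.66, 0.0865)
900 17.32 20.7 deg/s
910 17.82 18.6 deg/s
915 18.1 17.5 deg/s
920 18.39 16.4 deg/s
max 960.8547513078763
18.15 [0.53110745 0.09283161 0.10211769] [ 1.79992638e+02 -5.92235943e-03  9.00005233e+01] [-0.39574311 -0.34505555 -0.38973416]
```

Emit:
servo_tool([
  [[0,0,0.0005,0,0,0,-1],[0,0,0.0019,0,0,0,-1],[0,0,0.0045,0,0,0,-1],[0,0,0.005,0,0,0,-1],[0,0,0.005,0,0,0,-1],[0,0,0.005,0,0,0,-1]],
])

```text
time_s: 18.75
tool_pos: [0.5342, 0.0936, 0.1004]
tool_rot: [179.6, -0.2, 90.0]
force: [-0.3, -0.0, 14.4]
grip_width: 0.0003
```

Run:
```python
from h import *
o=env.get_obs();print(o['time_s'],o['tool_pos'],o['force'])
for i in range(4):
    t=env.get_obs()['time_s']; d=env.read_camera('top'); print(t,ang(d))
o=env.get_obs();print(o['time_s'],o['tool_pos'],o['force'])
```

```text
18.75 [0.53418705 0.09355656 0.10038393] [-0.27223841 -0.03836474 14.42521443]
18.75 [(196.11, 0.0853, 9)]
18.8 [(196.1, 0.0853, 9)]
18.85 [(196.11, 0.0853, 9)]
18.9 [(196.11, 0.0853, 9)]
18.95 [0.53418101 0.09356464 0.10035727] [-0.64949948  0.70169412 15.13244275]
```

The wheel has stopped with the stud measured at 196.1°, slightly short of the pointer line. Pressing down flexed the arm, and the fingertip slid about 3 mm in +x. Before releasing I'll check in the scene view.

Run:
```python
from h import *
s=snap('scene','scene4.png'); t=snap('top','top4.png')
def dots(d,box,k,fn):
    x0,y0,w,h=box; im=cv2.resize(d['frame'][y0:y0+h,x0:x0+w],None,fx=k,fy=k,interpolation=cv2.INTER_CUBIC)
    for a,col in ((196,(0,0,255)),(200,(0,255,0))):
      u=np.array([np.cos(np.radians(a)),np.sin(np.radians(a))])
      for r,z in((.137,.103),(.109,.103),(.085,.12)):
        q=(proj(d,[[*(C+r*u),z]])[0]-[x0,y0]+.5)*k; cv2.circle(im,tuple(int(v) for v in q),3,col,-1)
    cv2.imwrite('pics/'+fn,im)
dots(s,(235,185,65,50),12,'c8.png'); dots(t,(255,210,50,40),15,'c9.png')
```

```text
(no output)
```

View pics/c8.png

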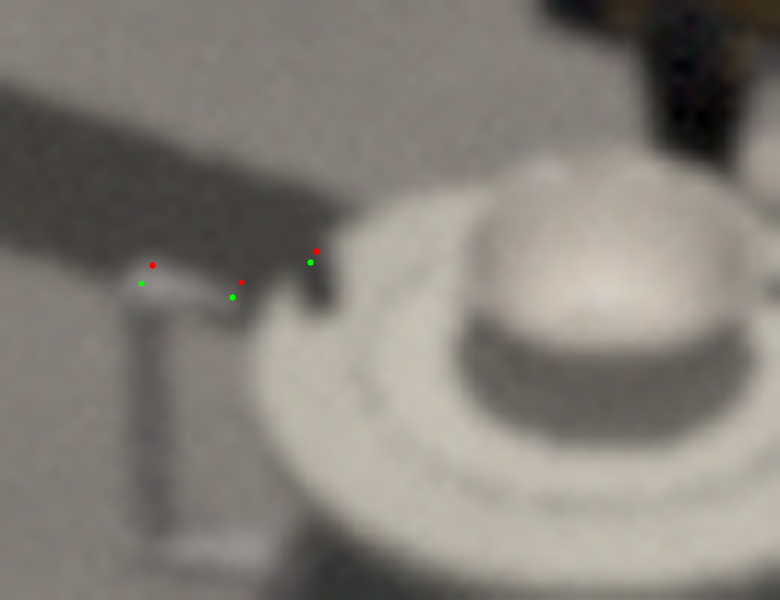

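View pics/c9.png

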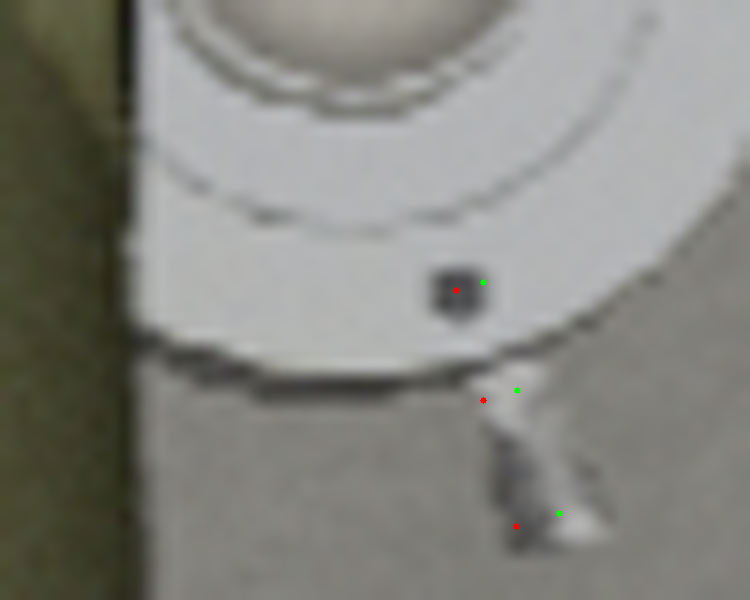

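The scene and top views agree that the stud is about 3.5° short of the pointer line. A quick straight lift would let the arm spring back and drag the wheel. I'll unload slowly and feed in the sideways flex so the wheel stays still.

Emit:
servo_tool([
  [[0.0001,0.0003,-0.0003,0,0,0,-1],[0.0001,0.0005,-0.0005,0,0,0,-1],[0.0002,0.0007,-0.0007,0,0,0,-1],[0.0002,0.0009,-0.0009,0,0,0,-1],[0.0002,0.0011,-0.0011,0,0,0,-1],[0.0003,0.0013,-0.0013,0,0,0,-1],[0.0003,0.0015,-0.0015,0,0,0,-1],[0.0003,0.0015,-0.0015,0,0,0,-1]],
])

```text
time_s: 19.85
tool_pos: [0.5343, 0.0936, 0.1004]
tool_rot: [179.8, -0.1, 90.0]
force: [-0.4, -0.5, 8.8]
grip_width: 0.0005
```

Run:
```python
from h import *
o=env.get_obs();print(o['time_s'],o['tool_pos'],o['tool_rot'],o['force'])
for i in range(3):
    t=env.get_obs()['time_s']; d=env.read_camera('top'); print(t,ang(d))
o=env.get_obs();print(o['time_s'],o['tool_pos'],o['force'])
```

```text
19.85 [0.53427836 0.09358964 0.10041743] [ 1.79801488e+02 -9.12057829e-02  8.99948124e+01] [-0.40592025 -0.4606005   8.77587145]
19.85 [(196.06, 0.0853, 9)]
19.9 [(196.05, 0.0853, 9)]
19.95 [(196.06, 0.0853, 9)]
20.0 [0.53429483 0.09358337 0.10041762] [-0.62326618 -0.47557126  8.49040891]
```

Emit:
servo_tool([
  [[0.0001,0.0002,-0.0002,0,0,0,-1],[0.0001,0.0004,-0.0004,0,0,0,-1],[0.0001,0.0005,-0.0006,0,0,0,-1],[0.0002,0.0007,-0.0008,0,0,0,-1],[0.0002,0.0009,-0.001,0,0,0,-1],[0.0003,0.0011,-0.0012,0,0,0,-1],[0.0003,0.0012,-0.0013,0,0,0,-1],[0.0003,0.0013,-0.0014,0,0,0,-1],[0.0004,0.0014,-0.0015,0,0,0,-1],[0.0004,0.0015,-0.0016,0,0,0,-1],[0.0004,0.0016,-0.0017,0,0,0,-1],[0.0004,0.0017,-0.0018,0,0,0,-1],[0.0004,0.0017,-0.0019,0,0,0,-1],[0.0004,0.0017,-0.002,0,0,0,-1],[0.0004,0.0017,-0.0023,0,0,0,-1],[0.0004,0.0017,-0.003,0,0,0,-1],[0.0004,0.0017,-0.005,0,0,0,-1],[0.0004,0.0017,-0.01,0,0,0,-1],[0.0004,0.0017,-0.02,0,0,0,-1],[0.0004,0.0017,-0.04,0,0,0,-1]],
])

```text
time_s: 22.0
tool_pos: [0.5333, 0.0932, 0.1383]
tool_rot: [-179.9, 0.1, 90.0]
force: [-0.2, 0.2, -0.1]
grip_width: 0.001
```

Run:
```python
from h import *
o=env.get_obs();print(o['time_s'],o['tool_pos'],o['force'])
for i in range(6):
    t=env.get_obs()['time_s']; d=env.read_camera('top'); print(t,ang(d))
```

```text
22.0 [0.53329025 0.09324247 0.13834809] [-0.22499491  0.15942987 -0.11822594]
22.0 [(198.04, 0.0859, 9)]
22.05 [(198.01, 0.0859, 9)]
22.1 [(198.01, 0.0859, 9)]
22.15 [(197.99, 0.0859, 9)]
22.2 [(197.99, 0.0859, 9)]
22.25 [(198.0, 0.0859, 9)]
```

The release let the stud settle at 198.0°, and the wheel is at rest. I'll take the hand away now.

Emit:
servo_tool([
  [[0,0,-0.04,0,0,0,-1],[0,0,-0.08,0,0,0,-1],[0,0,-0.12,0,0,0,-1],[-0.05,0,-0.14,0,0,0,-1],[-0.1,0,-0.14,0,0,0,-1],[-0.15,0,-0.14,0,0,0,-1],[-0.15,0,-0.14,0,0,0,-1],[-0.15,0,-0.14,0,0,0,-1]],
])

```text
time_s: 23.1
tool_pos: [0.5337, -0.0582, 0.2781]
tool_rot: [-180.0, -0.0, 89.8]
force: [-0.1, 0.4, 0.7]
grip_width: 0.0006
```

Run:
```python
from h import *
o=env.get_obs();print(o['time_s'],o['tool_pos'],o['force'])
d=snap('wrist','wrist5.png'); t=snap('top','top5.png'); s=snap('scene','scene5.png'); print(ang(t))
f=d['frame']
P=[[*(C+r*np.array([np.cos(np.radians(200)),np.sin(np.radians(200))])),z] for r,z in((.137,.103),(.109,.103),(.085,.12))]
print(proj(d,P), proj(d,[[*C,.1]]))
```

```text
23.1 [ 0.53372969 -0.0582383   0.2780574 ] [-0.12508248  0.40140353  0.7084941 ]
None
[[179.59539336 171.07036778]
 [202.83519728 162.10439808]
 [220.16656945 155.70695512]] [[297.37549046 126.22699079]]
```

View pics/wrist5.png

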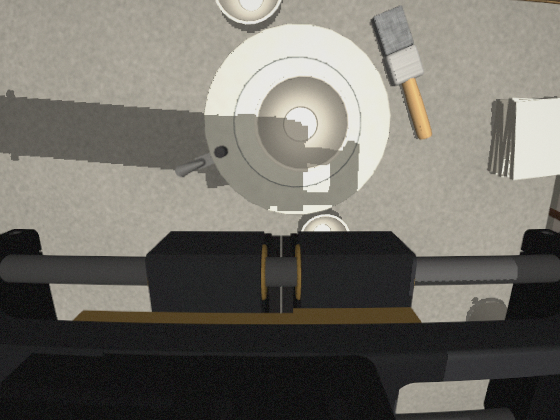

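View pics/scene5.png

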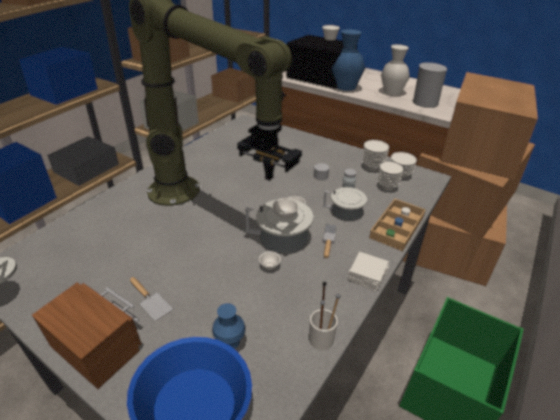

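The stud is at (221,152), in line with the pointer running from about (180,170). The bowl, dishes and brush are undisturbed. I'll put a number on it in the wrist view and check that the wheel isn't moving.

Run:
```python
from h import *
a=dict(np.load('pics/wrist5.npz'))
cv2.imwrite('pics/c10.png',cv2.resize(a['frame'][90:190,160:320],None,fx=5,fy=5,interpolation=cv2.INTER_CUBIC))
import time
d=env.read_camera('wrist')
for f in (a,d):
    g=f['frame'].astype(float).mean(2)[140:165,205:237]; ys,xs=np.where(g<60); print(len(xs),xs.mean()+205,ys.mean()+140)
    q=onz(f,[[xs.mean()+205,ys.mean()+140]],.118)[0,:2]-C; print(np.hypot(*q),np.degrees(np.arctan2(q[1],q[0]))%360)
```

```text
70 221.4 151.5142857142857
0.08264726991014128 197.58540546170016
73 221.41095890410958 154.95890410958904
0.08263196297789667 197.5612362869755
```

View pics/c10.png

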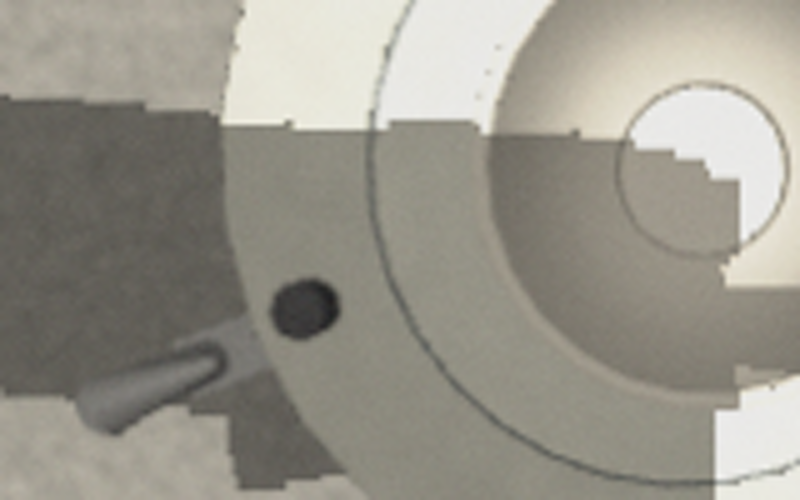

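```bash
python3 -c "
from h import *
o=env.get_obs();print(o['time_s'],o['force'],o['joint_velocities'].round(2));print(env.sign_off())"
```

```text
23.3 [-0.31520423 -0.08514457 -0.26468752] [-0.09 -0.07  0.23 -0.23  0.21  0.04  0.1 ]
the job is handed in; nothing more can be done
None
```

I flicked the stud with the shut fingertip and the wheel spun freely at about 2 rad/s. The stud ran untouched past the pointer twice. I then braked on the wheel's top face as the stud came round at 4π, took the hand away and handed the job in at 23.3 s.

**Last checks:**
- **Stop position:** the stud stands still at 197.6° in the wrist view and 198.0° in the top view, against 200° (±1°) for the pointer. It is about 2° short, roughly 3 mm at the stud.
- **Surroundings:** in the last pictures the bowl, dishes and brush look undisturbed, and the hand touches nothing.

**What did not go cleanly:**
- **Braking:** pressing at about 14 N flexed the arm, which drew the wheel back about 2.5°, to 196.1°. I unloaded slowly and fed in the sideways flex to hold the wheel still. It held through the first half, then crept forward about 2° under the fingertip in the second half. So the wheel did turn slightly under the finger after it had first stopped; that was the arm springing back, not a deliberate nudge.
- **Camera agreement:** the top and wrist views disagreed by about 1.7° on the stud's angle at the start. They agree within 0.5° at the end.

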